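# Step the print bed to its register crosses, then show one in the mirror

## Task

Slide the print pallet by its black knob until the red register cross lies right under the needle tip and stop there a moment, then slide it until the blue cross lies under the needle tip and leave it there. Then take the frame of the tilting mirror and angle it until the camera sees the blue cross at mid-height of the mirror glass; the slack mirror swings back if let go, so finish still holding it steady at that angle for the picture. Do not disturb the tape, jar, bowl and squeegee lying around, and do not knock the camera or the pointer.

Things in the scene. Friction and masses are not known exactly. Their poses are not given: they have to be found in the camera images.
- pallet: light wooden print pallet, 220 x 180 x 14 mm, top at z = 55 mm, with a paper proof taped on; origin at table height below its centre. It rides on crossed slides over a grey base 300 x 340 mm, 20 mm high: moves only along its own x (150 mm of travel) and y (190 mm), never turns, about 2 N friction each way, stays where it is left
- knob (a point): black round pull knob standing on the pallet near its robot-side edge: 22 mm diameter, from z = 55 to 88 mm; this point is on its axis at z = 76 mm
- cross_red (a point): centre of the red register cross (26 mm arms) on the pallet, z = 56 mm; in the pallet frame at x = +20, y = +50 mm
- cross_blue (a point): centre of the blue register cross (26 mm arms) on the pallet, z = 56 mm; in the pallet frame at x = -20, y = -50 mm
- pointer: fixed needle pointer; its origin is on the table straight below the needle tip. Grey magnetic base 50 x 58 x 55 mm standing 240 mm away along its +x, beyond the bed; steel post to 170 mm, thin arm at 146 mm height back along -x, then a brass rod and needle sloping down
- needle_tip (a point): free tip of the needle, 64 mm above the table, 9 mm above the pallet's top; fixed
- stand: fixed mirror stand: round dark foot 116 mm across (origin under its centre, on the table), post and steel U yoke 250 mm wide with knobs, carrying the mirror on a level pivot along the stand's x axis, 230 mm above the table. The upright glass looks along the stand's -y
- mirror: mirror in the yoke: wooden frame 210 mm wide, 160 high, 14 thick, rails 18 mm wide. Origin on the pivot at mid-glass; x along the pivot, z up the glass, y out of the back. Turning about +x moves the top edge to -y so the glass looks down: 0 upright, -0.35 to +0.60 rad. Slack, bottom-heavy: hangs at about -0.07 and swings back if let go (1 to 2 N at the top edge hold it)
- sight: not a thing but a line: the camera's line of sight after the mirror, along this frame's -y axis from its origin at the pivot. Lens and pivot are at one height, so it is level with the mirror upright and dips by twice the tilt. The camera sees a mark at mid-height of the glass when the mark's z in this frame is 0 (x does not matter, the glass is wide enough)
- camera: fixed compact black camera on a small three-legged table tripod, 265 mm high, facing the mirror across the bed, 0.58 to 0.65 m from it; origin under its centre, on the table
- lens (a point): front of the camera's lens, 230 mm above the table
- tape: bystander: loose roll of cream masking tape lying flat, 104 mm across, 25 mm high; origin under its centre
- jar: bystander: loose amber pigment jar with green cap, 72 mm across, 85 mm high; origin under its centre
- bowl: bystander: loose steel bowl, 130 mm across, 55 mm high; origin under its centre
- squeegee: bystander: loose wooden squeegee with a black rubber blade, lying flat, 210 mm long (along its y), 57 mm wide, 26 mm high; origin under the wood's centre
- mirror_top (a point): middle of the top edge of the mirror's frame, 80 mm above the pivot, midway through the 14 mm thickness (y = +3 mm in the mirror frame); the top rail can be pinched here from above

How it is judged (in metres and radians):
On the way, in this order (a step that is already met when the one before it is completed fails the run):
1. the red cross lies under the needle tip (within 5 mm, seen from above) and the pallet is still (horizontal distance between cross_red and needle_tip below 0.005 m and linear speed of pallet below 0.01 m/s), for 0.2 s.
2. then the blue cross lies under the needle tip (within 5 mm) and the pallet is still (horizontal distance between cross_blue and needle_tip below 0.005 m and linear speed of pallet below 0.01 m/s), for 0.2 s.
At the end, for the whole second after the job is handed in: Blue cross within 5 mm of the needle tip seen from above, fingers off the pallet; the camera sight line by way of the middle of the mirror passes within 28 mm of the blue cross (middle third of the glass); mirror still (under 0.05 rad/s) and held by the fingers (over 0.3 N) (horizontal distance between cross_blue and needle_tip below 0.005 m and z of cross_blue in the frame of sight between -0.028 and 0.028 m and y of cross_blue in the frame of sight below 0 m and angular speed of mirror below 0.05 rad/s and contact force between the fingers and mirror above 0.3 N and contact force between the fingers and pallet below 0.1 N); the arm keeps its last pose, push and grip.
It fails at once if the tape, jar, bowl or squeegee is pushed more than 20 mm (distance of any of tape, jar, bowl, squeegee from where it was at the start of the episode above 0.02 m).
It fails at once if the robot knocks the camera or the pointer (over 3 N) (contact force between any of the arm, the fingers and camera above 3 N or contact force between any of the arm, the fingers and pointer above 3 N).
It also fails if it takes over 64 s, if anything falls off the work surface, if the arm or the gripper's body presses on something with over 40 N, if the wrist force passes 120 N, or if a joint passes its speed limit or range.

## Robot

A 6-joint arm with a two-finger parallel gripper is mounted at the origin on the work surface. World frame = base frame: x ahead of the robot, y to its left, z up, the work surface at z = 0. Lengths are in mm, angles in rad, forces in N, time in s.
With the tool pointing down it reaches from about 275 to 1000 mm from the base axis. Payload 8.4 kg.
Tool frame: the origin (TCP) lies at the very end of the fingers, on their centre line; the grasp point (between the pads) lies 19 mm behind it; z points along the fingers, y is the direction in which the jaws open and shut (so a half turn about z gives the same grasp; the last joint's range is limited). The gripper opens to 85 mm and grips with 20 to 120 N. Pads are 22 mm wide; open, the fingers measure 114 mm over their backs; the gripper's body (76 mm by 85 mm) begins 54 mm behind the grasp point. The pads swing forward as they close: fully open they stand 13 mm farther back than shut.
Start: joints at [-1.332, 0.353, 1.633, -0, 1.155, -0.002], TCP at [149.048, -606.97, 231.281] pointing down, gripper open.
Joint ranges: [-2.63, 2.63], [-0.92, 2.1], [0.06, 2.66], [-1.3, 4.44], [0, 2.69], [-3.02, 3.02]. Speed limits (rad/s): [2.22, 2.22, 2.79, 3.14, 3.14, 3.14].

## Interface

Orientations are given as [roll, pitch, yaw] about the fixed x, y, z axes, in that order (R = Rz(yaw) Ry(pitch) Rx(roll)).
In Python, from rig import sense, grab_frame, get_calibration, sign_off, boxes_of, trace gives the robot as it stands.
- The arm moves only by the tool servo_tool, never from a script. Its argument "rows" is a list of rows, each a list of 3 entries, a list of its own where there are three numbers: the finger opening in mm, from 0 to 85.4, then the shift along the tool's x, y, z in mm, then the turn, a rotation vector about the tool's x, y, z in degrees. A call has 1 to 8 rows; each row shifts and turns the commanded pose from where the row before left it, along the tool's axes as they then stand; what a row does not reach is not made up. A row lasts 1/8 s, in which the tool goes at most 62.5 mm and 10.7 degrees, less where a joint would pass 70% of its speed; a pose out of reach is approached as far as the arm can. A call is refused whole if a number of a shift passes 62.5 or a number of a turn 10.7, either way. A call with a gripper value outside its range is refused whole. The fingers move at their own pace and stop on an object; "force" is the grip in N (left out, the last holds). Time passes only in rows, so rows that do not move let the fingers close. It gives the time, the measured TCP pose, the force and the opening at its end, in the units of the state.
- sense(): the state, without advancing time (a new reading comes with each control period).
- grab_frame(name): name is "scene" or "top" or "wrist"; returns the picture (384x512x3 uint8, blue, green, red); there is no depth.
- get_calibration(name): a dict with "intrinsics" (3x3 intrinsics, pixels), "world_to_cam" (4x4, takes a point from world to camera coordinates). Camera axes: x right, y down, z forward; pixel columns grow to the right and rows downward; lengths in mm; the calibration is good to about 2 mm. The wrist camera is an equidistant fisheye: a pixel r from the principal point sees the ray r / f radians off the axis. A picture is of the moment at which its call begins: read the wrist's pose just before it. get_calibration takes no time and is no camera call; for the wrist camera it gives the pose at the moment of the call.
- sign_off(): hands the job in, once; it reports no verdict.
Trained networks look in the newest picture that a camera, given by its name, has taken for a name from the list of things; names that differ only in an ending like _2 or _b are one class to them, and where a whole thing is asked for, a point or a joint stands for the part that bears it (a point fixed in the world has none). Each returns a list of dicts, best first, with "conf" (0 to 1); they miss things now and then, are a little off and sometimes report something else, mostly with a low value. They report only what shows in the picture. A call takes as long as a camera call.
- boxes_of(camera, thing): "centre" ([x, y, z] in mm, in the coordinates of the camera as it stood for that picture, good to about 4 mm: the middle of the surface that is visible of it).
- trace(camera, thing): "mask" (384x512 bool, what is visible of it).
The state is a dict: "clock": time; "qpos": joint angles; "qvel": joint speeds; "joint_efforts": joint torques, N m; "eef_pos": TCP position; "tcp_rot": TCP orientation; "contact_force": force on the tool from outside, world axes, zero at the start; "wrist_torque": the same for the moment, N m; "opening": opening from 0.0 (shut) to 1.0 (fully open).
Only numpy, scipy, OpenCV 4.12 (cv2) and the standard library are available. Lean on these libraries where they do the work, as an engineer would, in place of code of your own. Each camera call takes 0.05 s, during which the arm holds its last target. There are 200 camera calls.

## Working session

There is one attempt and no reset: what is moved stays moved. The work goes in short steps, Python scripts to look and compute and a tool call to move; the robot and the scene stay as the last step left them, time stands still between calls to the robot, and variables do not carry over. Pictures are saved under pics/ and viewed, about 8 in all and at most 12, crops included, and the job is handed in when it is done.

Besides the shell and the picture viewer there is one more tool, called after "Call:" by a JSON object that holds its "op" and its "data", one argument or row to a line. servo_tool: Moves the arm, as the interface text tells. Its arguments: {"type":"object","properties":{"rows":{"type":"array","items":{"type":"array"}},"force":{"type":"number"}},"required":["rows"]}

```bash
ls; mkdir -p pics; cat > h.py <<'E'
import numpy as np, cv2
from rig import *
def K(c): 
    d=get_calibration(c); return np.array(d["intrinsics"]),np.array(d["world_to_cam"])
def toworld(c,p):
    k,T=K(c); return (np.linalg.inv(T)@np.r_[p,1])[:3]
def ray(c,u,v):
    k,T=K(c); d=np.array([(u-k[0,2])/k[0,0],(v-k[1,2])/k[1,1],1.])
    if c=="wrist":
        r=np.hypot(d[0],d[1]); d=np.array([d[0]/r*np.sin(r),d[1]/r*np.sin(r),np.cos(r)]) if r>1e-9 else d
    Ti=np.linalg.inv(T); return Ti[:3,3],Ti[:3,:3]@d
def atz(c,u,v,z):
    o,d=ray(c,u,v); return o+d*(z-o[2])/d[2]
def proj(c,p):
    k,T=K(c); q=k@(T@np.r_[p,1])[:3]; return q[:2]/q[2]
E
python3 - <<'E'
from h import *
for c in("top","scene"):
    cv2.imwrite(f"pics/{c}.png",cv2.resize(grab_frame(c),(768,576)))
    for n in ["pallet","knob","cross_red","cross_blue","pointer","needle_tip","stand","mirror","mirror_top","camera","lens","tape","jar","bowl","squeegee"]:
        try: r=boxes_of(c,n)
        except Exception as e: print(c,n,e); continue
        print(c,n,[(round(b["conf"],2),toworld(c,b["centre"]).round().tolist()) for b in r[:2]])
print(sense()["clock"])
E
```

```text
pics
top pallet [(0.83, [614.0, -48.0, 54.0])]
top knob [(0.96, [616.0, -43.0, 53.0]), (0.28, [326.0, 481.0, 22.0])]
top cross_red [(0.92, [614.0, -45.0, 53.0])]
top cross_blue [(0.73, [613.0, -41.0, 54.0])]
top pointer [(0.85, [836.0, -89.0, 55.0])]
top needle_tip []
top stand [(0.85, [596.0, 174.0, 212.0])]
top mirror [(0.6, [598.0, 179.0, 259.0]), (0.48, [612.0, -47.0, 54.0])]
top mirror_top [(0.96, [597.0, 182.0, 263.0])]
top camera [(0.68, [653.0, -391.0, 255.0]), (0.18, [593.0, 176.0, 209.0])]
top lens [(0.96, [647.0, -390.0, 256.0]), (0.69, [360.0, -315.0, 27.0])]
top tape [(0.62, [376.0, 249.0, 24.0])]
top jar [(0.78, [667.0, 396.0, 82.0]), (0.52, [615.0, -48.0, 54.0])]
top bowl [(0.78, [325.0, 481.0, 25.0])]
top squeegee [(0.66, [363.0, -315.0, 28.0]), (0.59, [615.0, -43.0, 54.0])]
scene pallet [(0.79, [632.0, -48.0, 57.0])]
scene knob [(0.73, [633.0, -47.0, 56.0]), (0.71, [862.0, -87.0, 56.0])]
scene cross_red [(0.85, [632.0, -49.0, 54.0]), (0.63, [860.0, -84.0, 58.0])]
scene cross_blue [(0.82, [633.0, -50.0, 55.0])]
scene pointer [(0.75, [859.0, -88.0, 50.0])]
scene needle_tip [(0.62, [861.0, -89.0, 57.0]), (0.24, [701.0, 393.0, 56.0])]
scene stand [(0.95, [608.0, 180.0, 194.0])]
scene mirror [(0.93, [610.0, 178.0, 240.0])]
scene mirror_top [(0.57, [612.0, 177.0, 239.0])]
scene camera [(0.66, [677.0, -402.0, 237.0]), (0.17, [631.0, -48.0, 54.0])]
scene lens [(0.96, [676.0, -400.0, 234.0])]
scene tape [(0.64, [677.0, -399.0, 235.0]), (0.48, [395.0, 200.0, 21.0])]
scene jar [(0.91, [700.0, 394.0, 60.0])]
scene bowl [(0.64, [307.0, 481.0, 36.0])]
scene squeegee [(0.87, [368.0, -312.0, 23.0])]
1.6
```

View pics/top.png

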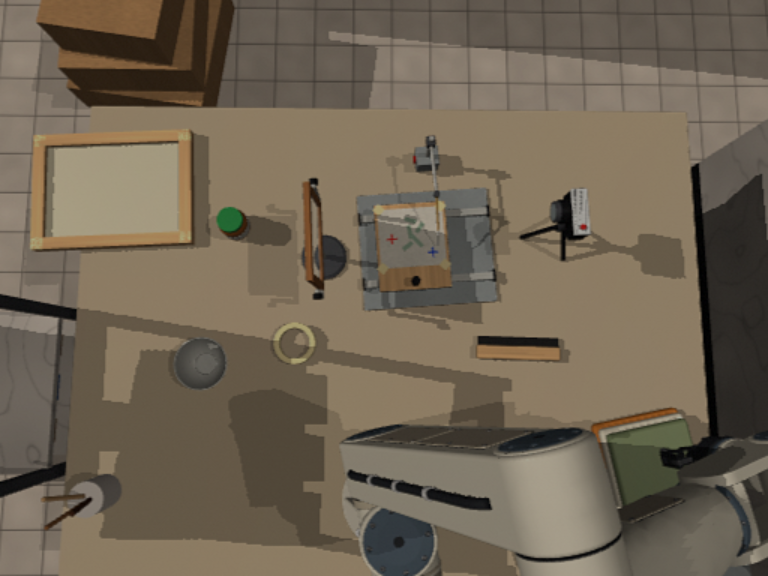

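View pics/scene.png

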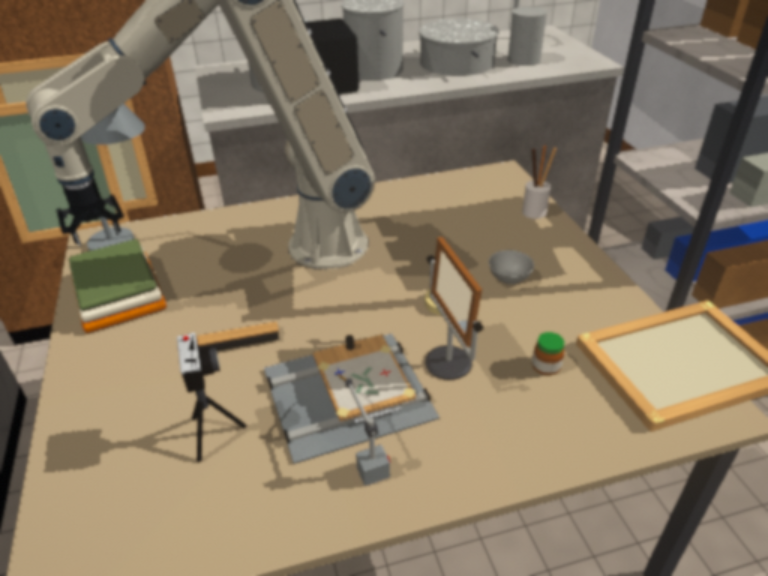

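The top view shows the knob at (416,281), the red cross at (391,239), the blue cross at (432,252) and the needle tip near (437,193), all in 768-wide pixels. The camera is on the right and the mirror on the left.

```bash
python3 - <<'E'
from h import *
ims={}
for c in("top","scene"):
    im=grab_frame(c); ims[c]=im; h=im.astype(int); b,g,r=h[...,0],h[...,1],h[...,2]
    mp=trace(c,"pallet"); print(c,[round(m["conf"],2) for m in mp])
    M=mp[0]["mask"]
    M=cv2.morphologyEx(M.astype(np.uint8),cv2.MORPH_CLOSE,np.ones((9,9)))>0
    for n,m,z in(("red",(r-g>60)&(abs(g-b)<45)&(r-b>60),56),("blue",(b-r>25)&(b-g>10),56)):
        n_,l,s,ce=cv2.connectedComponentsWithStats((m&M).astype(np.uint8))
        for i in range(1,n_):
            if s[i,4]>4: print(c,n,s[i,4],ce[i].round(1),atz(c,*ce[i],z).round(1))
    ys,xs=np.where(M); rect=cv2.minAreaRect(np.c_[xs,ys].astype(np.float32)); 
    print("rect corners",[atz(c,*p,55).round().tolist() for p in cv2.boxPoints(rect)])
a=cv2.resize(ims["top"][115:215,230:340],None,fx=5,fy=5,interpolation=2)
b=cv2.resize(ims["scene"][215:325,170:300],None,fx=5,fy=5,interpolation=2)
cv2.imwrite("pics/ctop.png",a); cv2.imwrite("pics/cscene.png",b)
E
```

```text
top [0.81]
top red 8 [260.6 158.6] [635.8   3.1  56. ]
top blue 15 [288.1 167.6] [ 602.  -100.2   56. ]
rect corners [[720.0, 50.0, 55.0], [735.0, -131.0, 55.0], [514.0, -145.0, 55.0], [500.0, 33.0, 55.0]]
scene [0.82, 0.3]
scene blue 7 [225.7 247.6] [602.9 -98.   56. ]
rect corners [[507.0, -145.0, 55.0], [461.0, 60.0, 55.0], [733.0, 49.0, 55.0], [763.0, -130.0, 55.0]]
```

View pics/ctop.png

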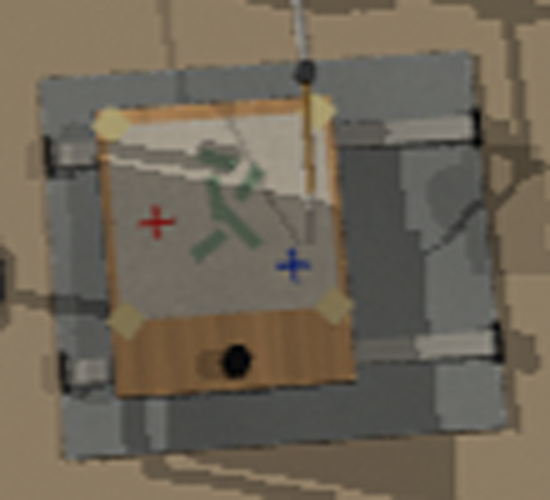

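View pics/cscene.png

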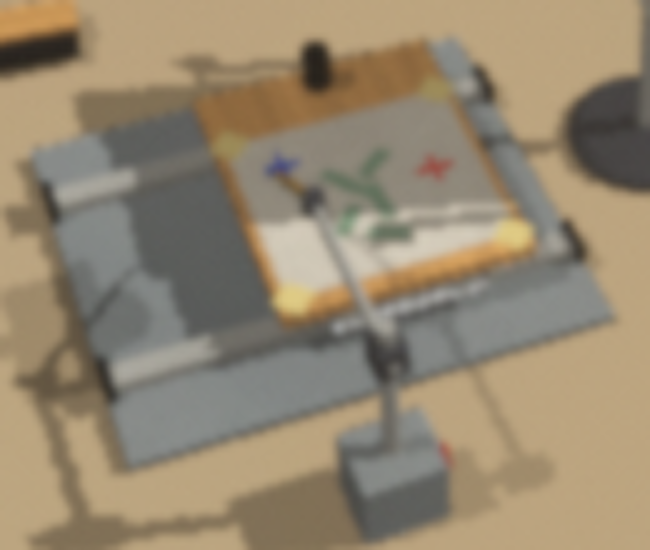

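The top crop puts the red cross at (157,222), the blue at (292,265), the knob at (236,360) and the needle end near (310,243). In the scene crop the needle tip lies near (258,160), just past the blue cross.

```bash
python3 - <<'E'
from h import *
f=lambda x,y,ox,oy:((x+.5)/5-.5+ox,(y+.5)/5-.5+oy)
for n,x,y,z in(("red",157,222,56),("blue",292,265,56),("knobtop",236,358,88),("tip",310,243,64),("rodtop",305,72,146)): print(n,atz("top",*f(x,y,230,115),z).round(1))
t=atz("top",*f(310,243,230,115),64); p=proj("scene",t); print("tip in scene crop",((p-[170,215])*5).round())
for n,x,y,z in(("red",435,166,56),("blue",280,166,56),("knobtop",317,45,88),("rodtop",312,200,146)): print("scene",n,atz("scene",*f(x,y,170,215),z).round(1))
# mirror / stand geometry from colour masks
for n in("stand","mirror"):
  for c in("top","scene"):
    m=trace(c,n)
    if m: 
      ys,xs=np.where(m[0]["mask"]); r=cv2.minAreaRect(np.c_[xs,ys].astype(np.float32)); print(c,n,[(p.round(1).tolist(),atz(c,*p,310).round().tolist()) for p in cv2.boxPoints(r)])
print(K("wrist")[0]); s=sense(); print(s["eef_pos"],s["tcp_rot"],s["contact_force"])
E
```

```text
red [634.3   1.7  56. ]
blue [602.  -99.7  56. ]
knobtop [526.6 -55.   88. ]
tip [ 617.2 -112.5   64. ]
rodtop [ 724.7 -101.6  146. ]
tip in scene crop [262. 174.]
scene red [635.9   5.4  56. ]
scene blue [603.9 -98.6  56. ]
scene knobtop [524.3 -50.7  88. ]
scene rodtop [ 725.2 -100.   146. ]
top stand [([185.1999969482422, 125.0], [687.0, 246.0, 310.0]), ([214.60000610351562, 116.0], [717.0, 155.0, 310.0]), ([237.8000030517578, 191.39999389648438], [478.0, 80.0, 310.0]), ([208.39999389648438, 200.39999389648438], [450.0, 170.0, 310.0])]
scene stand [([283.6000061035156, 250.6999969482422], [904.0, 6.0, 310.0]), ([286.3999938964844, 157.8000030517578], [491.0, 159.0, 310.0]), ([321.79998779296875, 158.8000030517578], [534.0, 273.0, 310.0]), ([319.1000061035156, 251.8000030517578], [935.0, 94.0, 310.0])]
top mirror [([202.0, 121.0], [700.0, 194.0, 310.0]), ([215.0, 121.0], [701.0, 153.0, 310.0]), ([215.0, 193.0], [473.0, 150.0, 310.0]), ([202.0, 193.0], [472.0, 190.0, 310.0])]
scene mirror [([272.29998779296875, 173.3000030517578], [563.0, 85.0, 310.0]), ([296.20001220703125, 156.8000030517578], [496.0, 193.0, 310.0]), ([335.0, 213.10000610351562], [806.0, 198.0, 310.0]), ([311.1000061035156, 229.60000610351562], [850.0, 106.0, 310.0])]
[[297.31863964   0.         249.31490783]
 [  0.         297.31863964 189.43247591]
 [  0.           0.           1.        ]]
[ 149.07138176 -606.9486868   231.27001767] [-3.14155148e+00 -2.80156708e-05  2.40840539e-01] [ 0.57688248 -0.11780913  0.25363251]
```

Call:
{"op": "servo_tool", "data": {
  "rows": [
    [60,[0,0,0],[0,0,10.1]],
    [60,[34.3,-44,2],[0,0,0]],
    [60,[34.3,-44,2],[0,0,0]],
    [60,[34.3,-44,2],[0,0,0]],
    [60,[34.3,-44,2],[0,0,0]],
    [60,[34.3,-44,2],[0,0,0]],
    [60,[34.3,-44,2],[0,0,0]],
    [60,[34.3,-44,2],[0,0,0]]
  ]
}}

```text
clock: 3.0
eef_pos: [369.7, -282.7, 217.5]
tcp_rot: [3.141, -0.001, 0.064]
contact_force: [1.1, -0.5, 0.0]
opening: 0.7
```

Call:
{"op": "servo_tool", "data": {
  "rows": [
    [60,[34.3,-44,2],[0,0,0]],
    [60,[34.3,-44,2],[0,0,0]],
    [60,[34.3,-44,2],[0,0,0]],
    [60,[34.3,-44,2],[0,0,0]],
    [60,[34.3,-44,2],[0,0,0]],
    [60,[0,0,0],[0,0,0]]
  ]
}}

```text
clock: 3.75
eef_pos: [527.6, -50.7, 207.2]
tcp_rot: [-3.141, -0.001, 0.068]
contact_force: [-0.2, -1.0, -1.0]
opening: 0.7
```

```bash
python3 - <<'E'
from h import *
s=sense(); print(s["clock"],s["eef_pos"],s["tcp_rot"])
k,T=K("wrist"); im=grab_frame("wrist"); np.savez("w1.npz",im=im,k=k,T=T)
cv2.imwrite("pics/w1.png",cv2.resize(im,(768,576),interpolation=2))
print(np.linalg.inv(T).round(2)); 
E
```

```text
3.75 [527.55963352 -50.65529832 207.23211432] [-3.14112565e+00 -1.00296922e-03  6.84388145e-02]
[[ 7.0000e-02 -9.4000e-01 -3.2000e-01  6.0968e+02]
 [-1.0000e+00 -7.0000e-02 -2.0000e-02 -4.3720e+01]
 [-0.0000e+00  3.2000e-01 -9.5000e-01  3.5024e+02]
 [ 0.0000e+00  0.0000e+00  0.0000e+00  1.0000e+00]]
```

View pics/w1.png

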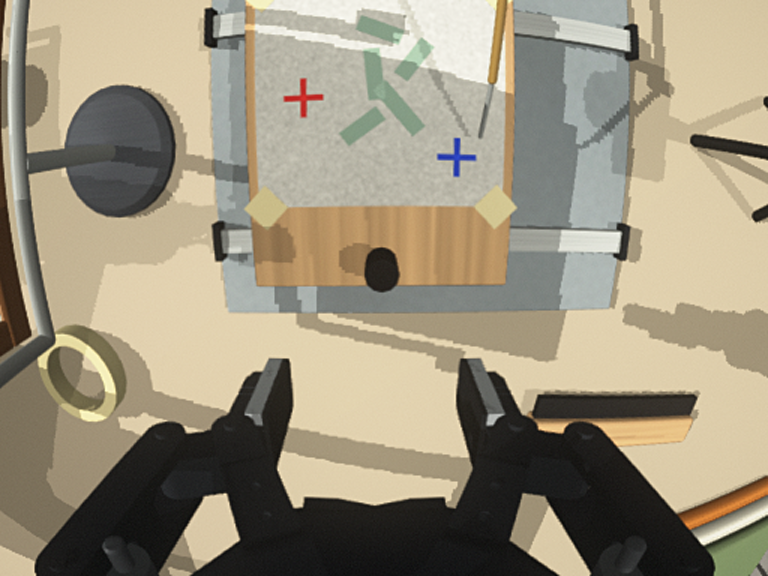

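The wrist view shows the red cross at (303,97), the blue at (457,157), the needle tip at (480,136) and the knob's top near (382,275).

```bash
python3 - <<'E'
from h import *
f=lambda x,y:((x+.5)/1.5-.5,(y+.5)/1.5-.5)
P={n:atz("wrist",*f(x,y),z) for n,x,y,z in(("red",303,97,56),("blue",457,157,56),("tip",480,136,64),("knobtop",382,275,88),("knobbase",382,263,55))}
for n in P: print(n,P[n].round(1))
d=(P["red"]-P["blue"])[:2]; print(np.linalg.norm(d), np.degrees(np.arctan2(d[1],d[0]))-68.2)
print("red->tip",(P["tip"]-P["red"]).round(1),"blue->tip",(P["tip"]-P["blue"]).round(1))
E
```

```text
red [633.1   3.2  56. ]
blue [600.4 -99.9  56. ]
tip [ 615.9 -112.2   64. ]
knobtop [525.6 -55.4  88. ]
knobbase [523.8 -56.   55. ]
108.16029496969183 4.217190743190514
red->tip [ -17.1 -115.4    8. ] blue->tip [ 15.5 -12.3   8. ]
```

Call:
{"op": "servo_tool", "data": {
  "rows": [
    [60,[-2.9,4.3,35],[0,0,0]],
    [60,[0,0,40],[0,0,0]],
    [60,[0,0,40],[0,0,0]],
    [60,[0,0,29],[0,0,0]],
    [60,[0,0,0],[0,0,0]]
  ]
}}

```text
clock: 4.42
eef_pos: [520.9, -58.9, 61.7]
tcp_rot: [-3.141, 0.004, 0.063]
contact_force: [0.7, -0.1, 0.4]
opening: 0.705
```

Call:
{"op": "servo_tool", "data": {
  "rows": [
    [0,[0,0,0],[0,0,0]],
    [0,[0,0,0],[0,0,0]],
    [0,[0,0,0],[0,0,0]],
    [0,[0,0,0],[0,0,0]]
  ],
  "force": 40
}}

```text
clock: 4.92
eef_pos: [524.1, -58.3, 64.9]
tcp_rot: [3.141, -0.002, 0.065]
contact_force: [-1.3, -1.1, 6.9]
opening: 0.238
```

Call:
{"op": "servo_tool", "data": {
  "rows": [
    [0,[0,0,-3],[0,0,0]],
    [0,[-4.6,20,0],[0,0,0]],
    [0,[-5,25,0],[0,0,0]],
    [0,[-5,25,0],[0,0,0]],
    [0,[-5,25,0],[0,0,0]],
    [0,[-5,19,0],[0,0,0]],
    [0,[0,0,0],[0,0,0]]
  ]
}}

```text
clock: 5.8
eef_pos: [504.0, -174.2, 65.3]
tcp_rot: [-3.141, 0.003, 0.063]
contact_force: [-2.6, -2.2, -20.3]
opening: 0.237
```

```bash
python3 - <<'E'
from h import *
s=sense(); print(s["clock"],s["eef_pos"],s["contact_force"],s["opening"])
for c in("wrist","top"):
    im=grab_frame(c); np.savez(c+"2.npz",im=im,T=K(c)[1])
    h=im.astype(int); b,g,r=h[...,0],h[...,1],h[...,2]
    for n,m in(("red",(r-g>70)&(r-b>70)&(abs(g-b)<45)),("blue",(b-r>50)&(b-g>30))):
        n_,l,st,ce=cv2.connectedComponentsWithStats(m.astype(np.uint8))
        for i in range(1,n_):
            if st[i,4]>5: print(c,n,st[i],ce[i].round(1),atz(c,*ce[i],56).round(1))
im=np.load("wrist2.npz")["im"]; cv2.imwrite("pics/w2.png",cv2.resize(im[:260],None,fx=1.5,fy=1.5,interpolation=2))
E
```

```text
5.8 [ 504.03721984 -174.21215559   65.26938403] [ -2.57340227  -2.15425898 -20.32242248] 0.23682144281829748
wrist red [127  13  47  48 618] [150.2  36.1] [ 614.5 -113.7   56. ]
wrist blue [320  84  47  49 662] [343.2 108.1] [ 582.4 -216.1   56. ]
top red [387 150   4   3  10] [388.5 150.8] [ 668.7 -482.8   56. ]
```

View pics/w2.png

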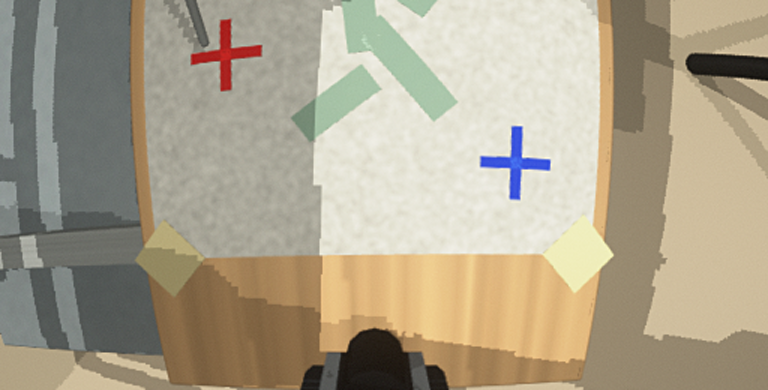

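The needle tip now shows at (206,45), just up and left of the red cross centre at (226,54).

```bash
python3 - <<'E'
from h import *
t=atz("wrist",(206.5)/1.5-.5,(45.5)/1.5-.5,64); r=atz("wrist",150.2,36.1,56); b=atz("wrist",343.2,108.1,56)
print(t,t-r,t-b)
y=sense()["tcp_rot"][2]; y=.065
for n,d in(("red",t-r),("blue",t-b)): print(n,"tool",d[0]*np.cos(y)+d[1]*np.sin(y),d[0]*np.sin(y)-d[1]*np.cos(y))
E
```

```text
[ 616.84907554 -108.70375152   64.        ] [2.23527724 4.42963477 8.        ] [ 34.30522475 106.87339566   8.        ]
red tool 2.518280430276559 -4.2750897309307
blue tool 41.17466054076439 -104.4194353271965
```

Call:
{"op": "servo_tool", "data": {
  "rows": [
    [0,[0,0,2],[0,0,0]],
    [0,[2.5,-4.3,0],[0,0,0]],
    [0,[0,0,0],[0,0,0]],
    [0,[0,0,0],[0,0,0]],
    [0,[0,0,0],[0,0,0]]
  ]
}}

```text
clock: 6.52
eef_pos: [509.4, -168.9, 65.0]
tcp_rot: [3.141, -0.002, 0.065]
contact_force: [2.1, 2.1, -1.3]
opening: 0.239
```

```bash
cat > look.py <<'E'
from h import *
import sys
s=sense(); print(s["clock"],s["eef_pos"].round(1) if hasattr(s["eef_pos"],"round") else s["eef_pos"],s["contact_force"],s["opening"])
im=grab_frame("wrist"); h=im.astype(int); b,g,r=h[...,0],h[...,1],h[...,2]
for n,m in(("red",(r-g>70)&(r-b>70)&(abs(g-b)<45)),("blue",(b-r>50)&(b-g>30))):
    n_,l,st,ce=cv2.connectedComponentsWithStats(m.astype(np.uint8))
    i=1+st[1:,4].argmax(); x,y,w,hh=st[i,:4]; c=ce[i]; print(n,st[i],c.round(1),atz("wrist",*c,56).round(1))
    if n==sys.argv[1]:
        T=atz("wrist",*c,56)+[0,0,8]; k,M=K("wrist"); p=(M@np.r_[T,1])[:3]; a=np.arctan2(np.hypot(*p[:2]),p[2]); q=k[:2,2]+k[0,0]*a*p[:2]/np.hypot(*p[:2])
        x0,y0=max(0,int(c[0])-50),max(0,int(c[1])-40)
        print("tip should be at crop px",(q-[x0,y0]+.5)*6-.5,"offset",x0,y0)
        cv2.imwrite(sys.argv[2],cv2.resize(im[y0:y0+80,x0:x0+100],None,fx=6,fy=6,interpolation=2))
E
python3 look.py red pics/w3.png
```

```text
6.525 [ 509.4 -168.9   65. ] [ 2.10271401  2.08108895 -1.2942615 ] 0.23897403453009025
red [147  13  28  48 467] [154.6  35.5] [ 620.1 -111.3   56. ]
tip should be at crop px [276.49521089 199.62736932] offset 104 0
blue [320  84  47  50 659] [343.2 108.3] [ 587.7 -211.5   56. ]
```

View pics/w3.png

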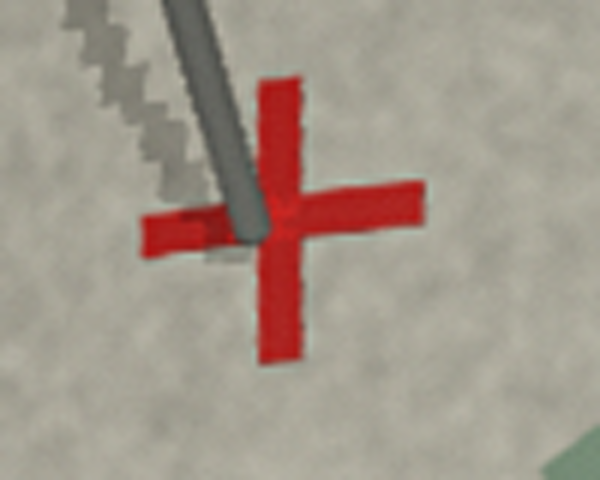

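The crop shows the tip at (255,235) and the cross centre at (280,219). Allowing for parallax, the tip should be at about (250,203), so the error is about 2.7 mm in x. I'll trim that, dwell, then slide to blue.

Call:
{"op": "servo_tool", "data": {
  "rows": [
    [0,[-2.3,-0.4,0],[0,0,0]],
    [0,[0,0,0],[0,0,0]],
    [0,[0,0,0],[0,0,0]],
    [0,[0,0,0],[0,0,0]],
    [0,[0,0,0],[0,0,0]]
  ]
}}

```text
clock: 7.2
eef_pos: [506.6, -169.2, 64.9]
tcp_rot: [3.141, -0.002, 0.064]
contact_force: [1.0, -0.1, 6.5]
opening: 0.238
```

```bash
python3 look.py red pics/w4.png
```

```text
7.2 [ 506.6 -169.2   64.9] [ 1.04538301 -0.11154704  6.51109594] 0.23799250444582865
red [127  13  48  47 594] [150.5  36.1] [ 617.1 -109.4   56. ]
tip should be at crop px [275.37631511 203.25609484] offset 100 0
blue [320  84  47  49 653] [343.3 108.2] [ 585.  -211.7   56. ]
```

View pics/w4.png

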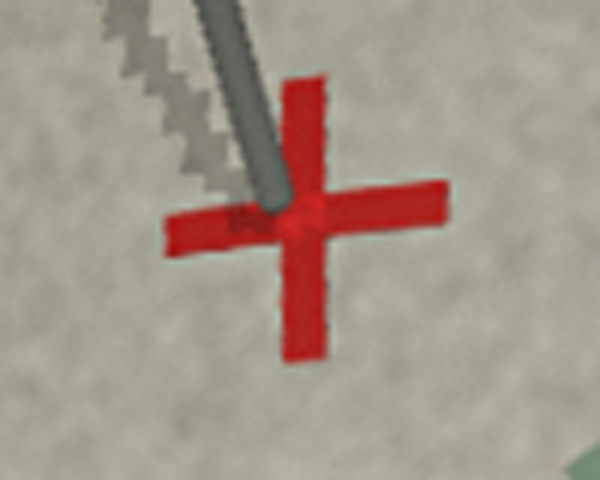

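The tip is at (277,207) against a predicted (275,203), so red is registered within 0.5 mm. Now I'll slide to blue.

Call:
{"op": "servo_tool", "data": {
  "rows": [
    [0,[8,-20,0],[0,0,0]],
    [0,[8,-20,0],[0,0,0]],
    [0,[8,-20,0],[0,0,0]],
    [0,[8,-20,0],[0,0,0]],
    [0,[8,-20,0],[0,0,0]],
    [0,[0,0,0],[0,0,0]],
    [0,[0,0,0],[0,0,0]]
  ]
}}

```text
clock: 8.12
eef_pos: [540.2, -65.9, 65.0]
tcp_rot: [3.142, -0.002, 0.065]
contact_force: [1.7, 2.1, 6.4]
opening: 0.238
```

```bash
python3 look.py blue pics/w5.png
```

```text
8.125 [540.2 -65.9  65. ] [1.68707783 2.14873771 6.4283785 ] 0.23758765307470836
red [128  13  47  48 625] [150.6  35.9] [650.8  -6.2  56. ]
blue [320  84  32  50 534] [339.9 108. ] [ 618.5 -106.6   56. ]
tip should be at crop px [335.53230394 248.52732912] offset 289 68
```

View pics/w5.png

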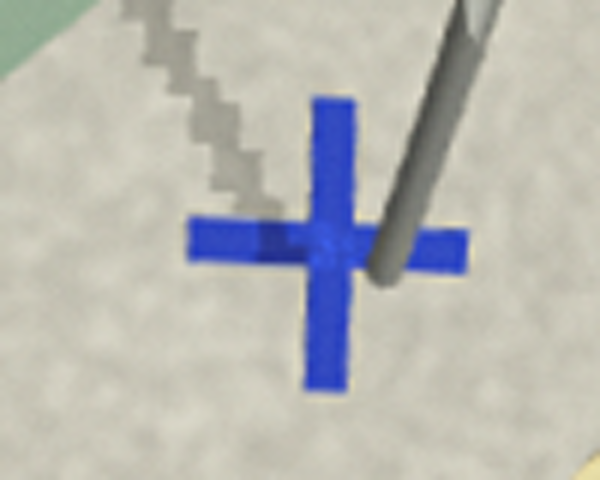

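The tip is at (384,280) against about (357,251) expected, so the pallet is about 2.6 mm off in x and 2.5 mm in y. I'll correct most of that.

Call:
{"op": "servo_tool", "data": {
  "rows": [
    [0,[-2.2,1.9,0],[0,0,0]],
    [0,[0,0,0],[0,0,0]],
    [0,[0,0,0],[0,0,0]],
    [0,[0,0,0],[0,0,0]]
  ]
}}

```text
clock: 8.68
eef_pos: [537.9, -68.4, 65.0]
tcp_rot: [3.141, -0.001, 0.064]
contact_force: [1.2, 1.4, 6.7]
opening: 0.238
```

```bash
python3 look.py blue pics/w6.png
```

```text
8.675 [537.9 -68.4  65. ] [1.18267361 1.37764815 6.66380763] 0.23814337420258483
red [127  13  48  48 626] [150.4  36. ] [648.5  -8.5  56. ]
blue [320  84  47  49 617] [343.  108.3] [ 616.2 -110.8   56. ]
tip should be at crop px [331.42464069 250.28166456] offset 293 68
```

View pics/w6.png

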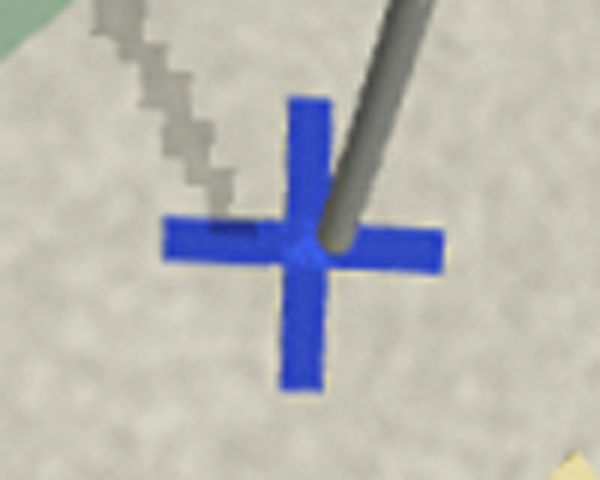

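The tip is at (335,250) against a predicted (331,250), so blue is registered within 0.5 mm. Next I'll release the knob and rise.

Call:
{"op": "servo_tool", "data": {
  "rows": [
    [60,[0,0,0],[0,0,0]],
    [60,[0,0,0],[0,0,0]],
    [60,[0,0,0],[0,0,0]],
    [60,[0,0,-40],[0,0,0]],
    [60,[0,0,-60],[0,0,0]],
    [60,[0,0,-60],[0,0,0]],
    [60,[0,0,-60],[0,0,0]],
    [60,[0,0,-60],[0,0,0]]
  ]
}}

```text
clock: 9.72
eef_pos: [536.7, -68.3, 346.2]
tcp_rot: [3.142, 0.0, 0.064]
contact_force: [0.5, 0.3, -0.3]
opening: 0.706
```

Call:
{"op": "servo_tool", "data": {
  "rows": [
    [60,[0,-40,-30],[0,0,0]],
    [60,[0,-40,0],[0,0,0]],
    [60,[0,-40,0],[0,0,0]],
    [60,[0,0,0],[0,0,0]],
    [60,[0,0,0],[0,0,0]]
  ]
}}

```text
clock: 10.35
eef_pos: [529.3, 51.0, 374.1]
tcp_rot: [3.141, 0.001, 0.065]
contact_force: [0.5, 0.4, 0.1]
opening: 0.704
```

```bash
python3 - <<'E'
from h import *
s=sense(); print(s["clock"],s["eef_pos"],s["tcp_rot"],s["contact_force"])
im=grab_frame("wrist"); np.savez("w7.npz",im=im,k=K("wrist")[0],T=K("wrist")[1])
cv2.imwrite("pics/w7.png",cv2.resize(im,(768,576),interpolation=2))
h=im.astype(int); b,g,r=h[...,0],h[...,1],h[...,2]
for n,m in(("red",(r-g>70)&(r-b>70)&(abs(g-b)<45)),("blue",(b-r>50)&(b-g>30))):
    n_,l,st,ce=cv2.connectedComponentsWithStats(m.astype(np.uint8)); i=1+st[1:,4].argmax(); print(n,st[i],atz("wrist",*ce[i],56).round(1))
for c in("wrist","top","scene"):
  if c!="wrist": grab_frame(c)
  for n in("mirror_top","mirror","stand"): print(c,n,[(round(q["conf"],2),toworld(c,q["centre"]).round().tolist()) for q in boxes_of(c,n)[:2]])
print(K("wrist")[1].round(2))
E
```

```text
10.35 [529.33464592  51.0233918  374.05644174] [3.14101630e+00 5.55526216e-04 6.51343950e-02] [0.45221223 0.38872085 0.08348493]
red [286  64  17  16  70] [648.2  -8.1  56. ]
blue [348  92  15  16  66] [ 615.7 -111.4   56. ]
wrist mirror_top [(0.57, [596.0, 177.0, 266.0])]
wrist mirror [(0.95, [600.0, 180.0, 262.0])]
wrist stand [(0.72, [629.0, -52.0, 52.0]), (0.63, [597.0, 185.0, 248.0])]
top mirror_top []
top mirror [(0.56, [596.0, 182.0, 262.0])]
top stand [(0.96, [592.0, 176.0, 236.0]), (0.43, [605.0, -100.0, 52.0])]
scene mirror_top [(0.77, [615.0, 176.0, 239.0]), (0.51, [701.0, 395.0, 58.0])]
scene mirror [(0.59, [612.0, 176.0, 242.0])]
scene stand [(0.69, [612.0, 178.0, 194.0])]
[[ 7.0000e-02 -1.0000e+00 -0.0000e+00  1.8420e+01]
 [-9.4000e-01 -6.0000e-02  3.2000e-01  4.1400e+02]
 [-3.2000e-01 -2.0000e-02 -9.5000e-01  6.8804e+02]
 [ 0.0000e+00  0.0000e+00  0.0000e+00  1.0000e+00]]
```

View pics/w7.png

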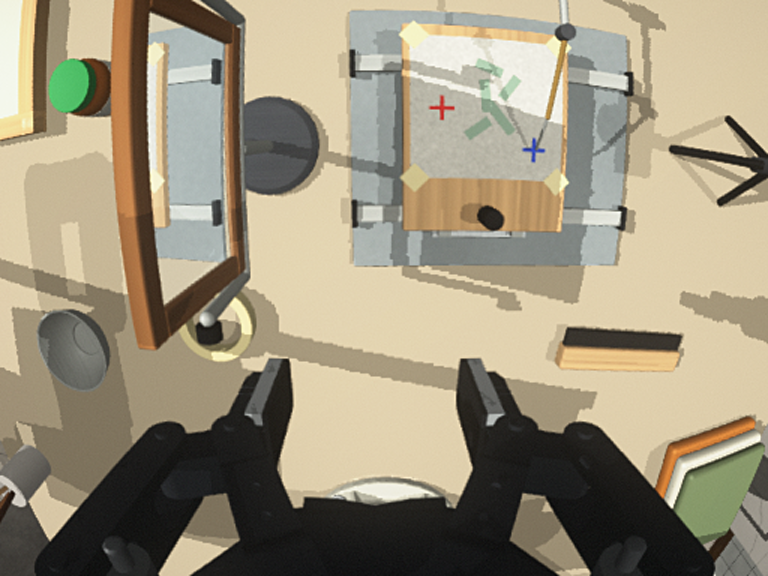

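The wrist view shows the mirror's top rail running from about (125,0) to (145,347), and its near end at (147,347). I'll enlarge that area.

```bash
python3 - <<'E'
from h import *
im=np.load("w7.npz")["im"]
cv2.imwrite("pics/w8.png",cv2.resize(im[0:240,60:170],None,fx=5,fy=2.5,interpolation=2))
E
```

```text
(no output)
```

View pics/w8.png

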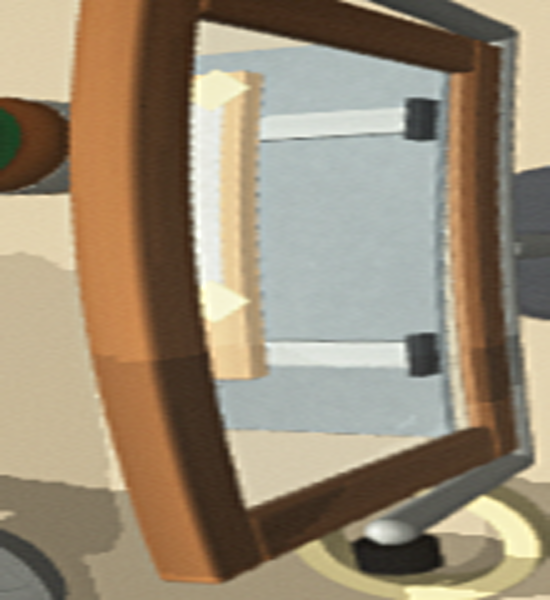

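```bash
python3 - <<'E'
from h import *
from scipy.spatial.transform import Rotation as R
d=np.load("w7.npz"); k,T=d["k"],d["T"]
def az(x,y,z):
    u,v=60+(x+.5)/5-.5,(y+.5)/2.5-.5
    q=np.array([(u-k[0,2])/k[0,0],(v-k[1,2])/k[1,1]]); r=np.hypot(*q); q=np.r_[q/r*np.sin(r),np.cos(r)]
    Ti=np.linalg.inv(T); o=Ti[:3,3]; w=Ti[:3,:3]@q; return (o+w*(z-o[2])/w[2]).round(1)
print("cam",np.linalg.inv(T)[:3,3])
for y,l,rr in((0,82,138),(100,72,135),(200,75,139),(300,86,150),(400,105,168),(500,134,198),(578,162,220)): print(y,az(l,y,309),az(rr,y,310))
for p in((490,525),(447,90),(400,530)): pass
print("lower pivot knob",az(390,530,230),"post foot ctr (768px 270,146)",atz("wrist",270.5/1.5-.5,146.5/1.5-.5,6).round(1))
E
```

```text
cam [611.77156807  57.40863745 516.96426799]
0 [686.7 196.9 309. ] [684.6 185.5 310. ]
100 [653.1 195.2 309. ] [651.6 182.6 310. ]
200 [621.  193.1 309. ] [620.2 180.3 310. ]
300 [589.3 191.3 309. ] [589.2 178.5 310. ]
400 [557.  189.8 309. ] [557.6 177.  310. ]
500 [522.7 188.1 309. ] [524.1 174.7 310. ]
578 [493.7 187.  309. ] [495.6 174.4 310. ]
lower pivot knob [479.7 172.5 230. ] post foot ctr (768px 270,146) [597.1 177.7   6. ]
```

The mirror comes out at yaw 0.055, with the pivot at about (599, 177, 230) and the top-edge middle at (599, 185.5, 310). That needs a tilt of about 0.272 rad. I'll go above the top rail.

Call:
{"op": "servo_tool", "data": {
  "rows": [
    [60,[26,-42.7,0],[0,0,0]],
    [60,[26,-42.7,0],[0,0,0]],
    [60,[26,-42.7,0],[0,0,0]],
    [60,[0,0,0],[-4,0,0.57]],
    [60,[0,0,0],[0,0,0]],
    [60,[0,0,0],[0,0,0]]
  ]
}}

```text
clock: 11.7
eef_pos: [598.9, 184.1, 374.3]
tcp_rot: [3.073, -0.0, 0.055]
contact_force: [-0.6, -1.2, 1.2]
opening: 0.701
```

```bash
cat > pose.py <<'E'
from h import *
from scipy.spatial.transform import Rotation as R
s=sense(); e=np.array(s["eef_pos"]); M=R.from_euler("xyz",s["tcp_rot"]).as_matrix()
S=R.from_euler("z",.055).as_matrix(); m=S.T@(M@np.diag([1,-1,-1])); a=np.arctan2(m[2,1],m[1,1])
print(s["clock"],e.round(1),"tool tilt",a.round(4),"yaw err",(s["tcp_rot"][2]-.055),"F",np.round(s["contact_force"],1),"op",s["opening"]*85.4)
P=np.array([599.2,177,230.]); l=S.T@(e-P); print("TCP in stand frame",l.round(1))
for b in(-.07,.272):
    t=P+S@np.array([0,3*np.cos(b)-56*np.sin(b),56*np.cos(b)+3*np.sin(b)]); print(b,"target",t.round(1),"tool shift",(M.T@(t-e)).round(1))
E
python3 pose.py
```

```text
11.7 [598.9 184.1 374.3] tool tilt -0.0688 yaw err -0.00011956501852489893 F [-0.6 -1.2  1.2] op 59.83348411127305
TCP in stand frame [  0.    7.1 144.3]
-0.07 target [598.8 183.9 285.7] tool shift [-0.  -5.9 88.4]
0.272 target [599.9 164.9 284.7] tool shift [-0.  13.  90.6]
```

Call:
{"op": "servo_tool", "data": {
  "rows": [
    [60,[0,-6,0],[0,0,0]],
    [60,[0,0,25],[0,0,0]],
    [60,[0,0,25],[0,0,0]],
    [60,[0,0,20],[0,0,0]],
    [60,[0,0,18],[0,0,0]],
    [60,[0,0,0],[0,0,0]]
  ]
}}

```text
clock: 12.45
eef_pos: [598.4, 183.6, 284.8]
tcp_rot: [3.071, 0.002, 0.054]
contact_force: [-1.0, 0.1, -0.1]
opening: 0.707
```

Call:
{"op": "servo_tool", "data": {
  "rows": [
    [0,[0,0,0],[0,0,0]],
    [0,[0,0,0],[0,0,0]],
    [0,[0,0,0],[0,0,0]],
    [0,[0,0,0],[0,0,0]],
    [0,[0,0,0],[0,0,0]]
  ],
  "force": 25
}}

```text
clock: 13.08
eef_pos: [599.5, 184.1, 287.1]
tcp_rot: [3.072, -0.002, 0.055]
contact_force: [0.6, -1.3, 5.2]
opening: 0.158
```

```bash
python3 pose.py
```

```text
13.075 [599.5 184.1 287.1] tool tilt -0.0698 yaw err -0.00046869424777324503 F [ 0.6 -1.3  5.2] op 13.461757632456495
TCP in stand frame [ 0.7  7.1 57.1]
-0.07 target [598.8 183.9 285.7] tool shift [-0.7  0.1  1.4]
0.272 target [599.9 164.9 284.7] tool shift [-0.7 19.   3.6]
```

The rail is gripped, with the opening at 13.5 mm. Now I'll swing it through the arc.

Call:
{"op": "servo_tool", "data": {
  "rows": [
    [0,[0,1.93,-0.1],[1.96,0,0]],
    [0,[0,1.93,-0.1],[1.96,0,0]],
    [0,[0,1.93,-0.1],[1.96,0,0]],
    [0,[0,1.93,-0.1],[1.96,0,0]],
    [0,[0,1.93,-0.1],[1.96,0,0]],
    [0,[0,0,0],[0,0,0]]
  ]
}}

```text
clock: 13.82
eef_pos: [600.0, 174.2, 287.5]
tcp_rot: [-3.039, -0.001, 0.054]
contact_force: [-1.0, -0.5, 4.5]
opening: 0.159
```

Call:
{"op": "servo_tool", "data": {
  "rows": [
    [0,[0,1.93,-0.1],[1.96,0,0]],
    [0,[0,1.93,-0.1],[1.96,0,0]],
    [0,[0,1.93,-0.1],[1.96,0,0]],
    [0,[0,1.93,-0.1],[1.96,0,0]],
    [0,[0,1.93,-0.1],[1.96,0,0]],
    [0,[0,0,0],[0,0,0]],
    [0,[0,0,0],[0,0,0]]
  ]
}}

```text
clock: 14.7
eef_pos: [600.5, 164.6, 286.3]
tcp_rot: [-2.869, -0.001, 0.054]
contact_force: [-1.6, -1.8, 6.7]
opening: 0.157
```

```bash
python3 pose.py; python3 - <<'E'
from h import *
ims=[grab_frame("wrist"),grab_frame("scene"),grab_frame("top")]
np.savez("end.npz",w=ims[0],s=ims[1],t=ims[2])
for c in("top","scene","wrist"):
  for n in("cross_blue","cross_red"): pass
h=ims[0].astype(int); b,g,r=h[...,0],h[...,1],h[...,2]
for n,m in(("red",(r-g>70)&(r-b>70)&(abs(g-b)<45)),("blue",(b-r>50)&(b-g>30))):
    n_,l,st,ce=cv2.connectedComponentsWithStats(m.astype(np.uint8))
    for i in range(1,n_):
        if st[i,4]>15: print(n,st[i],ce[i].round(1),atz("wrist",*ce[i],56).round(1))
w=cv2.resize(ims[0][:,:],(768,576),interpolation=2)
sc=cv2.resize(ims[1][140:270,250:350],None,fx=3.2,fy=3.2,interpolation=2)
w[576-416:,768-320:]=sc
cv2.imwrite("pics/end.png",w)
E
```

```text
14.7 [600.5 164.6 286.3] tool tilt 0.2724 yaw err -0.0008754847427011117 F [-1.6 -1.8  6.7] op 13.440689223664949
TCP in stand frame [  0.6 -12.4  56.3]
-0.07 target [598.8 183.9 285.7] tool shift [ -0.6 -18.5   5.8]
0.272 target [599.9 164.9 284.7] tool shift [-0.6  0.1  1.5]
red [467   0   9   6  42] [470.8   1.9] [836.4 -41.4  56. ]
red [428 131  19  20 104] [437.  140.4] [648.7  -8.   56. ]
blue [489 169  11  18  65] [495.  177.3] [ 616.3 -108.6   56. ]
blue [  0 193  42  40 913] [ 17.  210.9] [399.5 839.6  56. ]
```

The viewer is at its limit, so I'll check the mirror angle numerically with a silhouette fit.

```bash
python3 - <<'E'
from h import *
from scipy.spatial.transform import Rotation as R
P=np.array([599.2,177,230.]); S=R.from_euler("z",.055).as_matrix()
def P2(c,k,T,p):
    q=(T@np.r_[p,1])[:3]
    if c!="wrist": u=k@q; return u[:2]/u[2]
    r=np.hypot(*q[:2]); return k[:2,2]+k[0,0]*np.arctan2(r,q[2])*q[:2]/r
for c in("scene","top","wrist"):
    im=grab_frame(c); k,T=K(c); ms=trace(c,"mirror"); 
    if not ms: print(c,"none"); continue
    m=ms[0]["mask"]; res=[]
    for t in np.arange(-.1,.5,.02):
        pts=[]
        for y in(-4,10):
            for s in np.linspace(-1,1,15):
                for x,z in((105*s,80),(105*s,-80),(105,80*s),(-105,80*s)):
                    pts.append(P2(c,k,T,P+S@(R.from_euler("x",t).apply([x,y,z]))))
        o=np.zeros(m.shape,np.uint8); cv2.fillConvexPoly(o,cv2.convexHull(np.array(pts,np.float32)).astype(np.int32),1)
        best=max((( (np.roll(o,(a,b),(0,1))>0)&m).sum()/((np.roll(o,(a,b),(0,1))>0)|m).sum(),a,b) for a in range(-3,4) for b in range(-3,4))
        res.append((round(best[0],3),round(t,2),best[1:]))
    print(c,round(ms[0]["conf"],2),m.sum(),sorted(res)[::-1][:6])
print(sense()["clock"])
E
python3 pose.py | head -1
```

```text
scene 0.62 552 [(np.float64(0.642), np.float64(0.3), (0, 1)), (np.float64(0.629), np.float64(0.28), (1, 1)), (np.float64(0.62), np.float64(0.32), (0, 1)), (np.float64(0.603), np.float64(0.26), (3, 2)), (np.float64(0.6), np.float64(0.34), (1, 1)), (np.float64(0.59), np.float64(0.24), (3, 2))]
top 0.74 364 [(np.float64(0.593), np.float64(0.04), (3, -1)), (np.float64(0.579), np.float64(0.18), (3, -1)), (np.float64(0.577), np.float64(0.16), (3, -1)), (np.float64(0.577), np.float64(0.14), (3, -1)), (np.float64(0.549), np.float64(0.12), (3, -2)), (np.float64(0.545), np.float64(0.08), (3, -1))]
wrist 0.58 17577 [(np.float64(0.0), np.float64(0.48), (3, 3)), (np.float64(0.0), np.float64(0.46), (3, 3)), (np.float64(0.0), np.float64(0.44), (3, 3)), (np.float64(0.0), np.float64(0.42), (3, 3)), (np.float64(0.0), np.float64(0.4), (3, 3)), (np.float64(0.0), np.float64(0.38), (3, 3))]
15.15
15.15 [600.5 164.7 286.3] tool tilt 0.2721 yaw err -0.0005478593669213175 F [-1.6 -2.3  5.4] op 13.177625072738842
```

```bash
python3 -c "
from rig import *
print(sign_off())"
```

```text
the job is handed in; nothing more can be done
None
```

I handed the job in at about 15 s on the robot's clock, with the blue cross left under the needle and the gripper still holding the mirror. No verdict was reported.

**Pallet:** I slid it by the knob until the red cross was under the needle tip, about 0.5 mm off in the wrist view, and paused about 0.5 s. I then slid it to the blue cross, trimmed about 3 mm, and let go, again about 0.5 mm off. Later wrist pictures put the crosses where I left them, within 2–3 mm measurement scatter.

**Mirror:** I pinched the middle of the top rail at 25 N (13 mm opening on a 14 mm rail). I tilted it from about -0.07 to 0.272 rad, the angle worked out from the measured pivot and blue cross. The allowed error is about ±0.04 rad.

**Last checks:**
- **Agree:** the tool tilt read 0.272 rad, the tool position matched that angle to about 1.5 mm, and the scene-camera outline fit gave about 0.30 rad.
- **Inconclusive:** the top-camera fit was poor (0.04 to 0.18 rad), probably because the gripper was in the way, and the wrist fit gave no result at all. I relied on the tool pose.
- **Not done:** the 12-picture viewing limit stopped me looking at the final pose, so it was checked by numbers only. I did not re-measure the tape, jar, bowl, squeegee, camera or pointer at the end. The force readings after each move showed no knock.

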